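Ease off the spring reel by its pawl

ROBOT

A 7-joint arm with a two-finger parallel gripper is mounted at the origin on a cart in front of the work surface, level with it; the furniture and walls round the work are solid. World frame = base frame: x ahead of the robot, y to its left, z up, the work surface at z = 0. Lengths are in m, angles in rad, forces in N, time in s.
With the tool pointing down it reaches from about 0.425 to 0.925 m from the base axis. Payload 6.8 kg.
Tool frame: the origin (TCP) lies at the very end of the fingers, on their centre line; the grasp point (between the pads) lies 19 mm behind it (r.tcp_to_grasp is the distance from the TCP to the grasp point, in m); z points along the fingers, y is the line along which they close (so a half turn about z gives the same grasp; the last joint's range is limited). The gripper opens to 85 mm and grips with 20 to 120 N. Pads are 22 mm wide; open, the fingers measure 114 mm over their backs; the gripper's body (76 mm by 85 mm) begins 54 mm behind the grasp point. The pads swing forward as they close: fully open they stand 13 mm farther back than shut.
Start: joints at [-1.353, 0.477, 0.022, 1.555, -0.011, 1.109, -0.083], TCP at [0.216, 0.64, 0.231] pointing down, gripper open.
Joint ranges: [-2.96, 2.96], [-0.34, 2.1], [-1.41, 1.46], [0.24, 2.44], [-1.37, 4.51], [0.17, 1.92], [-2.96, 2.96]. Speed limits (rad/s): [2.39, 2.39, 3.14, 3.14, 3.14, 3.14, 3.14].

INTERFACE

Orientations are given as a rotation vector (axis times angle).
In Python, from bench import r gives the robot as it stands.
- The arm moves only by the tool step_arm, never from a script. Its argument "moves" is a list of rows, each a list of 7 numbers: the shift along the tool's x, y, z in mm, then the turn, a rotation vector about the tool's x, y, z in rad, then the finger opening in mm, from 0 to 85.4. A call has 1 to 8 rows; each row is the pose to reach, as a shift and turn from the pose commanded when the call began, along the tool's axes at that moment; what a row does not reach only later rows make up. A row lasts 1/10 s, in which the tool goes at most 50 mm and 8.59 degrees, less where a joint would pass 70% of its speed; a pose out of reach is approached as far as the arm can. A call with a gripper value outside its range is refused whole. The fingers move at their own pace and stop on an object; "grip_force" is the grip in N (left out, the last holds). Time passes only in rows, so rows that repeat a pose let the fingers close. It gives the time, the measured TCP pose, the force, the opening and the grip force at its end, in the units of the state.
- r.get_obs(): the state, without advancing time (a new reading comes with each control period).
- r.grab_frame(name): name is "side" or "top" or "wrist"; returns a dict with "image" (400x640x3 uint8, red, green, blue), "depth" (400x640 float32, m along the optical axis (not along the pixel's ray), 0 where there is no reading), "mtx" (3x3 intrinsics, pixels), "rvec" (rotation vector, rad) and "tvec" (3), from world to camera coordinates, as OpenCV has them. Camera axes: x right, y down, z forward; pixel columns grow to the right and rows downward; lengths in m; the calibration is good to about 2 mm. A picture is of the moment at which its call begins.
- r.hand_in(): hands the job in; it is judged then, once.
The state is a dict: "clock": time; "joints": joint angles; "qvel": joint speeds; "tau": joint torques, N m; "tcp_pos": TCP position; "orientation": TCP orientation; "contact_force": force on the tool from outside, world axes, zero at the start; "moment": the same for the moment, N m; "grip_width": finger opening in m; "gripper_force": force on a finger pad.
Only numpy, scipy, OpenCV 4.12 (cv2) and the standard library are available. Lean on these libraries where they do the work, as an engineer would, in place of code of your own. Each camera call takes 0.05 s, during which the arm holds its last target. There are 200 camera calls.

TASK

The spring reel on the bench is wound too tight. Press down the thumb bar of its pawl, without forcing it, so that the pawl lifts clear of the toothed wheel, and hold it there while the drum slowly runs back by itself; let the pawl drop again in time for it to catch the drum with the white pointer standing straight up under the fixed index finger, not past it. Do not touch the drum or the wheel, and leave the other things on the bench where they lie.

Things in the scene. Friction and masses are not known exactly. Their poses are not given: they have to be found in the camera images.
- reel: Spring reel bolted to the bench: grey base plate 150 (x) x 165 (y) x 10 mm, two upright cheek plates, axle along x at 75 mm height, toothed wheel on the front (-x) side, pawl at the +y side. Origin on the bench under the middle of the axle; z up, -x looks towards the robot, +y to the left seen from there. Highest part (index bracket) 143 mm. Place and yaw vary; it cannot move.
- drum: Aluminium drum (flanges 100 mm across) with the steel ratchet wheel in front of it (88 mm across the teeth, 10 mm thick, in the plane x = -61 mm of the reel, 12 saw teeth 8 mm high) and a white pointer bar on the wheel's face. Origin on the axle. A spring inside drives it back, a damper slows it. Not to be touched.
- drum_turn (a joint): Drum angle, rad: 0 = pointer straight up at the index; positive = still wound. Pawl lifted, it runs towards smaller values at about 0.2 to 0.3 rad/s until caught; pawl down, it rests at multiples of 0.524 (one tooth). Starts 3 to 6 teeth wound, after creeping up to one tooth in the first 3 s. To be caught at 0, let the pawl go at about 0.15 to 0.45. Past 0 it cannot be brought back.
- pawl: Dark steel pawl, a two-armed lever in the wheel's plane. Origin on its pivot, at (-61, 73, 95) mm in the reel's frame, axes as the reel's when dropped. Its nose lies in a tooth gap. Its other arm ends 60 mm beyond the pivot (+y) in the thumb bar: a round dark bar 14 mm thick, 42 mm long, along x, on a set screw, its top 19 to 31 mm above the pivot, it differs: feel for it. Free room above.
- pawl_lift (a joint): Pawl angle, rad: 0 = dropped home, grows as the thumb bar is pressed (down, 6 mm per 0.1 rad); nose clear of the teeth from about 0.10 (6 mm), hard stop at 0.14. A spring drops it when let go. Pressing takes about 6 N to start, up to 4 N more while the loaded tooth grips the nose, less as the nose slips off the tooth tip, about 10 N at 0.10, 11 to 13 N just before the stop; it bends over 18 N.
- pointer_tip (a point): Outer end of the white pointer bar on the wheel's front face, 40 mm from the axle; circles about the reel's x axis as the drum turns, at x = -71 mm of the reel.
- index_tip (a point): Lower end of the thin steel index finger, fixed straight above the axle at (-72, 0, 124) mm in the reel's frame; the pointer tip stands 9 mm below it when the drum is at 0.
- marker_2: Black felt marker, 14 x 130 x 17 mm, loose in front of the reel; bystander.
- screwdriver_1: Screwdriver with a red handle, 27 x 197 x 26 mm, loose on the right of the reel; bystander.
- parts_box: Small plastic box with a blue lid, 53 x 75 x 26 mm, loose in front of the reel; bystander.
- solder_reel: Reel of solder standing on its flange, 58 mm across and 45 mm high, loose on the left of the reel; bystander.

How it is judged:
By the outcome, as a careful person would: the job done as asked, in the order asked, and still so for the second after the job is handed in, with the robot touching nothing.
It also fails if it takes over 58 s, if anything falls off the work surface, if the arm or the gripper's body presses on something with over 40 N, if the wrist force passes 120 N, or if a joint passes its speed limit or range.

## Working session

There is one attempt and no reset: what is moved stays moved. The work goes in short steps, Python scripts to look and compute and a tool call to move; the robot and the scene stay as the last step left them, time stands still between calls to the robot, and variables do not carry over. Pictures are saved under pics/ and viewed, at most 10 in all, crops included, and the job is handed in when it is done.

Besides the shell and the picture viewer there is one more tool, called after "Call:" in YAML: its name, and indented under it one key for each argument. step_arm: Moves the arm, as the interface text tells. Its arguments: {"type":"object","properties":{"moves":{"type":"array","items":{"type":"array","items":{"type":"number"}}},"grip_force":{"type":"number"}},"required":["moves"]}

```bash
ls; mkdir -p pics
cat > h.py <<'E'
import numpy as np,cv2
from bench import r
def grab(n):
    f=r.grab_frame(n); R=cv2.Rodrigues(np.array(f['rvec'],float))[0]; t=np.array(f['tvec'],float).ravel()
    f['R']=R; f['t']=t; f['C']=-R.T@t; return f
def ray(f,u,v):
    d=f['R'].T@np.linalg.inv(f['mtx'])@np.array([u,v,1.]); return f['C'],d
def plane(f,u,v,z):
    C,d=ray(f,u,v); return C+d*(z-C[2])/d[2]
def pt(f,u,v):
    C,d=ray(f,u,v); return C+d*f['depth'][int(v),int(u)]
def proj(f,P):
    return cv2.projectPoints(np.atleast_2d(np.array(P,float)),np.array(f['rvec'],float),np.array(f['tvec'],float),np.array(f['mtx']),None)[0].reshape(-1,2)
def save(n,im): cv2.imwrite('pics/'+n,cv2.cvtColor(im,cv2.COLOR_RGB2BGR))
E
python3 - <<'E'
from h import *
for n in('side','top'):
    f=grab(n); save(n+'0.png',f['image']); print(n,f['C'],f['R'][2],f['mtx'][0,0]); np.savez('pics/'+n+'0.npz',**f)
o=r.get_obs();print(o)
E
```

```text
pics
side [ 0.19713043 -0.48965025  0.64796285] [ 0.3088522   0.70491159 -0.63852171] 409.2836733021831
top [0.38960123 0.12176475 0.99884486] [ 0.08644893 -0.01568139 -0.99613286] 414.0559532248915
{'clock': 0.1, 'joints': array([-1.35312297,  0.47774481,  0.0223272 ,  1.55630667, -0.01151033,
        1.10928922, -0.08313286]), 'qvel': array([-0.00168845, -0.00219477, -0.00068878, -0.00127625, -0.00215923,
       -0.00066398,  0.00129041]), 'tau': array([ 4.39950600e-03, -5.97758710e+01,  1.61422905e+00, -2.81956440e+01,
        1.29577535e-02,  4.97450194e-03, -1.65361109e-05]), 'tcp_pos': array([0.21586132, 0.63901603, 0.23042366]), 'orientation': array([-5.09442343e-01, -3.09984669e+00,  2.53228930e-03]), 'contact_force': array([-0.26899884, -0.0643122 , -0.76753396]), 'moment': array([ 0.00479357, -0.01386842,  0.01680532]), 'gripper_force': 0.0, 'grip_width': 0.08525583428230175}
```

View pics/side0.png

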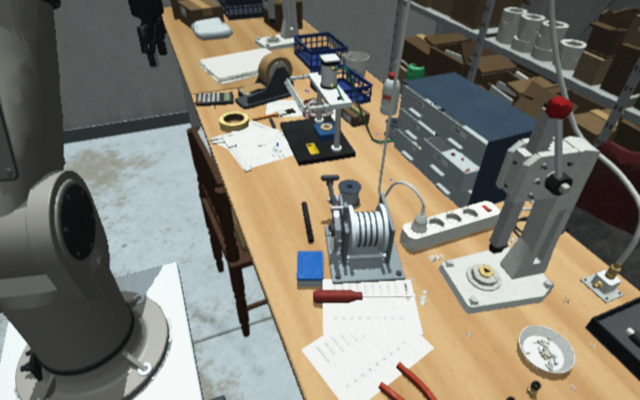

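View pics/top0.png

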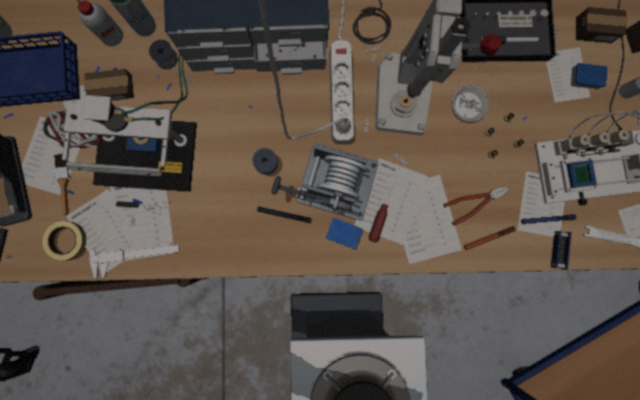

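Side view: the reel is at about (365,245), with the thumb bar near (330,180). Top view: the reel is at (340,182), with the thumb bar near (277,186). Next I'll measure both.

Run:
```python
from h import *
f=dict(np.load('pics/top0.npz')); s=dict(np.load('pics/side0.npz'))
a=cv2.resize(f['image'][135:245,245:395],None,fx=5,fy=5,interpolation=cv2.INTER_CUBIC)
a=cv2.convertScaleAbs(a,alpha=1.5)
save('c1.png',a)
save('c2.png',cv2.resize(s['image'][165:290,290:410],None,fx=4.8,fy=4.8,interpolation=cv2.INTER_CUBIC))
# heights map of the top view
v,u=np.mgrid[135:245,245:395]
P=np.array([pt(f,x,y) for y,x in zip(v.ravel(),u.ravel())])
z=P[:,2]
m=(z>.085)&(z<.16)&(u.ravel()<300)
for p,x,y in zip(P[m],u.ravel()[m],v.ravel()[m]): print(x,y,np.round(p*1000))
m=(z>.006)&(z<.015)&(u.ravel()>300)
pts=np.stack([u.ravel()[m],v.ravel()[m]],1)
print(len(pts))
```

```text
285 135 [618. 160.  91.]
286 135 [618. 158.  88.]
287 135 [619. 156.  87.]
276 176 [522. 180. 113.]
277 176 [522. 178. 112.]
278 176 [522. 176. 112.]
275 177 [521. 182. 111.]
276 177 [520. 180. 117.]
277 177 [520. 178. 116.]
278 177 [520. 176. 114.]
279 177 [520. 174. 115.]
275 178 [518. 182. 113.]
276 178 [517. 180. 116.]
277 178 [517. 178. 116.]
278 178 [518. 176. 115.]
279 178 [517. 174. 115.]
280 178 [518. 172. 112.]
274 179 [516. 185. 112.]
275 179 [516. 182. 115.]
276 179 [515. 180. 118.]
277 179 [515. 178. 117.]
278 179 [515. 176. 117.]
279 179 [515. 174. 116.]
280 179 [516. 172. 112.]
274 180 [514. 184. 114.]
275 180 [513. 182. 116.]
276 180 [513. 180. 115.]
277 180 [513. 178. 117.]
278 180 [513. 176. 116.]
279 180 [513. 174. 116.]
280 180 [513. 172. 113.]
274 181 [511. 184. 115.]
275 181 [512. 182. 112.]
276 181 [511. 180. 115.]
277 181 [511. 178. 115.]
278 181 [511. 176. 113.]
279 181 [511. 174. 112.]
273 182 [509. 187. 115.]
274 182 [509. 185. 114.]
275 182 [509. 182. 116.]
276 182 [509. 180. 116.]
277 182 [509. 178. 116.]
278 182 [509. 176. 117.]
279 182 [509. 174. 112.]

[... 3729 characters left out ...]
192 [488. 140. 102.]
296 192 [488. 138.  99.]
297 192 [488. 136.  99.]
298 192 [488. 133. 101.]
299 192 [488. 131. 101.]
271 193 [486. 192. 109.]
272 193 [485. 189. 114.]
273 193 [485. 187. 114.]
274 193 [485. 185. 114.]
275 193 [486. 183. 112.]
276 193 [485. 181. 113.]
293 193 [487. 144.  95.]
294 193 [486. 142.  99.]
295 193 [486. 140.  98.]
296 193 [486. 138.  99.]
297 193 [486. 136.  99.]
298 193 [486. 133.  99.]
299 193 [486. 131. 101.]
272 194 [484. 189. 110.]
273 194 [483. 187. 112.]
274 194 [483. 185. 112.]
275 194 [484. 183. 109.]
296 194 [484. 138.  96.]
297 194 [484. 136. 100.]
298 194 [484. 133. 100.]
299 194 [483. 131. 103.]
298 195 [482. 134.  94.]
299 195 [481. 131. 102.]
1694
```

View pics/c1.png

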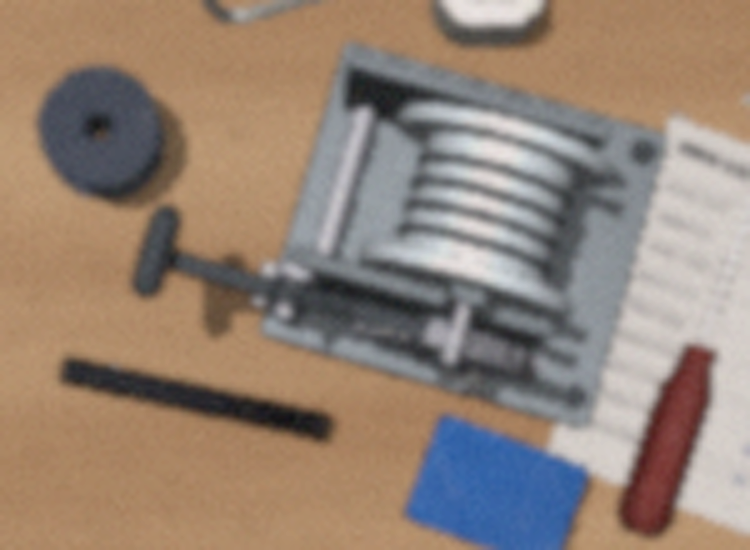

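View pics/c2.png

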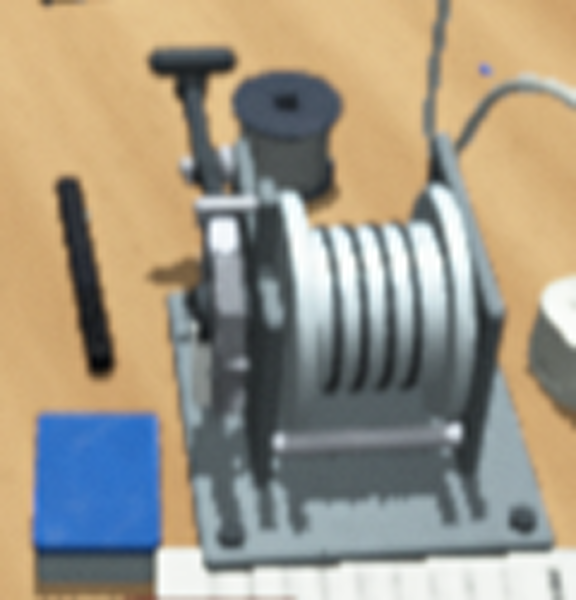

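The thumb bar is centred near (0.502, 0.181) with its top at about z = 0.117 (expected 0.114 to 0.126), and the yaw is about -13.5°. The pawl arm's direction agrees with that. Next I'll work out the hover move and where the wrist camera sits.

```bash
cat >> h.py <<'E'
YAW=-0.235; c,s_=np.cos(YAW),np.sin(YAW); RR=np.array([[c,-s_,0],[s_,c,0],[0,0,1]]); BAR=np.array([.502,.181,.117])
O=BAR-RR@np.array([-.061,.133,.117])
def tip(a,rad=.04,sg=1): return O+RR@np.array([-.071,sg*rad*np.sin(a),.075+rad*np.cos(a)])
def pose():
    o=r.get_obs(); return o,cv2.Rodrigues(o['orientation'])[0],o['tcp_pos']
E
python3 - <<'E'
from h import *
o,R,p=pose(); w=grab('wrist')
print('cam in tool',R.T@(w['C']-p),'cam axes in tool\n',(w['R']@R).round(3)); print('tool R\n',R.round(3))
print('O',O); print('hover move',R.T@(BAR+[0,0,.09]-p)*1000)
f=dict(np.load('pics/side0.npz'))
print('axle',proj(f,O+RR@np.array([-.071,0,.075])),'index',proj(f,O+RR@np.array([-.072,0,.124])))
for sg in(1,-1): print(sg,[proj(f,tip(k*.5236,sg=sg)).round(0).tolist() for k in range(7)])
E
```

```text
cam in tool [ 0.06813098  0.00016568 -0.14444778] cam axes in tool
 [[-0.     1.    -0.002]
 [-0.961 -0.001 -0.275]
 [-0.275  0.002  0.961]]
tool R
 [[-0.947  0.32  -0.   ]
 [ 0.32   0.947 -0.002]
 [-0.    -0.002 -1.   ]]
O [0.53035526 0.03745217 0.        ]
hover move [-417.67165019 -342.31000762   24.01972618]
axle [[334.38320776 229.60238133]] index [[334.84627846 211.42626479]]
1 [[[335.0, 215.0]], [[333.0, 210.0]], [[332.0, 211.0]], [[331.0, 217.0]], [[331.0, 225.0]], [[332.0, 235.0]], [[334.0, 243.0]]]
-1 [[[335.0, 215.0]], [[337.0, 224.0]], [[338.0, 234.0]], [[338.0, 244.0]], [[337.0, 249.0]], [[335.0, 249.0]], [[334.0, 243.0]]]
```

Call:
step_arm:
  moves:
    - [-37,-30,0,0,0,0,0]
    - [-74,-60,0,0,0,0,0]
    - [-111,-90,0,0,0,0,0]
    - [-148,-120,0,0,0,0,0]
    - [-185,-150,0,0,0,0,0]
    - [-222,-180,0,0,0,0,0]
    - [-259,-210,0,0,0,0,0]
    - [-296,-240,0,0,0,0,0]

```text
clock: 0.95
tcp_pos: [0.4203, 0.3155, 0.2313]
orientation: [-0.509, -3.1, -0.0]
contact_force: [0.2, 0.3, 1.2]
grip_width: -0.0002
gripper_force: 0.0
```

Call:
step_arm:
  moves:
    - [-30,-25,0,0,0,0,0]
    - [-60,-50,0,0,0,0,0]
    - [-90,-75,0,0,0,0,0]
    - [-110,-95,0,0,0,0,0]
    - [-122,-102,10,0,0,0,0]
    - [-122,-102,20,0,0,0,0]
    - [-122,-102,20,0,0,0,0]

```text
clock: 1.65
tcp_pos: [0.5011, 0.1819, 0.2096]
orientation: [-0.509, -3.097, 0.003]
contact_force: [-0.2, 0.5, -0.2]
grip_width: -0.0004
gripper_force: 0.0
```

Run:
```python
from h import *
o,R,p=pose(); print(o['clock'],p,o['joints'].round(2),o['contact_force'],R.round(3).tolist())
w=grab('wrist'); s=grab('side')
print('wrist proj axle,index,bar,tips',proj(w,[O+RR@np.array([-.071,0,.075]),O+RR@np.array([-.072,0,.124]),BAR]).round(0).tolist())
a=np.full((600,800,3),0,np.uint8); a[:400,:640]=w['image']; 
b=cv2.resize(s['image'][170:260,300:370],None,fx=6,fy=6,interpolation=cv2.INTER_CUBIC)
save('w1.png',w['image']); save('s1.png',b)
```

```text
1.65 [0.50112704 0.18187619 0.20959158] [-0.66  0.27  0.24  1.93 -0.08  0.95  0.86] [-0.20751075  0.53694416 -0.22206895] [[-0.947, 0.32, -0.003], [0.32, 0.947, -0.001], [0.003, -0.002, -1.0]]
wrist proj axle,index,bar,tips [[187.0, 188.0], [159.0, 202.0], [325.0, 198.0]]
```

View pics/w1.png

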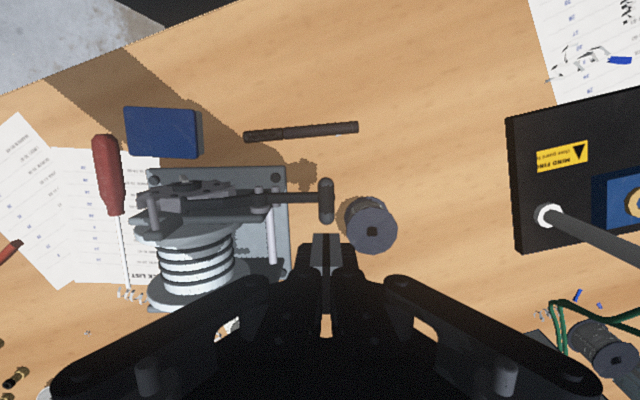

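View pics/s1.png

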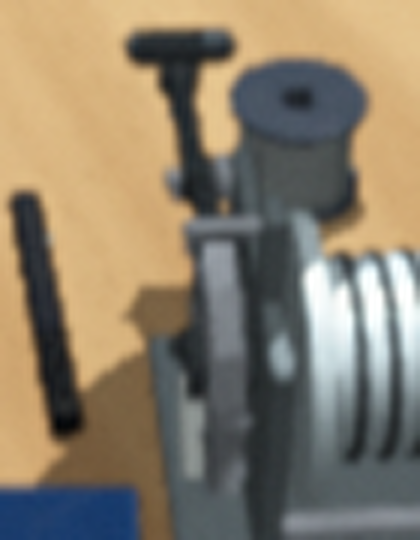

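The wrist view matches my projection: bar at (326,200), predicted (325,198). The side view shows the pointer strip hanging down around (332,237–248). I'll tilt the hand so the wrist camera can see the wheel face.

Call:
step_arm:
  moves:
    - [0,0,0,0,-0.12,0,0]
    - [0,0,0,0,-0.24,0,0]
    - [0,0,0,0,-0.36,0,0]
    - [0,0,0,0,-0.48,0,0]
    - [0,0,0,0,-0.58,0,0]
    - [0,0,0,0,-0.58,0,0]
    - [0,0,0,0,-0.58,0,0]
    - [0,0,0,0,-0.58,0,0]

```text
clock: 2.55
tcp_pos: [0.5025, 0.1828, 0.2118]
orientation: [0.415, 2.533, -0.122]
contact_force: [-0.1, 0.7, 0.1]
grip_width: -0.0001
gripper_force: 0.0
```

Call:
step_arm:
  moves:
    - [0,0,0,0,0,0,0]
    - [0,0,0,0,0,0,0]
    - [0,0,0,0,0,0,0]
    - [0,0,0,0,0,0,0]
    - [0,0,0,0,0,0,0]
    - [0,0,0,0,0,0,0]
    - [0,0,0,0,0,0,0]

```text
clock: 3.25
tcp_pos: [0.5026, 0.1817, 0.2113]
orientation: [0.416, 2.533, -0.124]
contact_force: [0.1, -0.6, -0.5]
grip_width: -0.0001
gripper_force: 0.0
```

Run:
```python
from h import *
o,R,p=pose(); print(o['clock'],p,o['joints'].round(2),o['contact_force'],R.round(3).tolist())
w=grab('wrist')
A=O+RR@np.array([-.071,0,.075])
print('axle,index,bar',proj(w,[A,O+RR@np.array([-.072,0,.124]),BAR]).round(0).tolist())
for sg in(1,-1): print(sg,[proj(w,tip(k*.5236,sg=sg)).round(0)[0].tolist() for k in range(7)])
save('w2.png',w['image']); u,v=proj(w,A)[0].astype(int)
y0,x0=max(v-70,0),max(u-100,0)
print(x0,y0); save('w2c.png',cv2.resize(w['image'][y0:y0+140,x0:x0+200],None,fx=4,fy=4,interpolation=cv2.INTER_CUBIC))
```

```text
3.25 [0.50257007 0.18167148 0.21126005] [-1.08  0.14  0.33  2.25  0.83  0.65 -0.16] [ 0.07843906 -0.55187439 -0.51101734] [[-0.792, 0.32, 0.519], [0.268, 0.947, -0.175], [-0.548, -0.0, -0.837]]
axle,index,bar [[163.0, 104.0], [138.0, 140.0], [324.0, 133.0]]
1 [[144.0, 134.0], [172.0, 127.0], [197.0, 114.0], [210.0, 100.0], [210.0, 88.0], [198.0, 81.0], [179.0, 80.0]]
-1 [[144.0, 134.0], [121.0, 131.0], [112.0, 121.0], [117.0, 108.0], [133.0, 94.0], [155.0, 84.0], [179.0, 80.0]]
63 33
```

View pics/w2c.png

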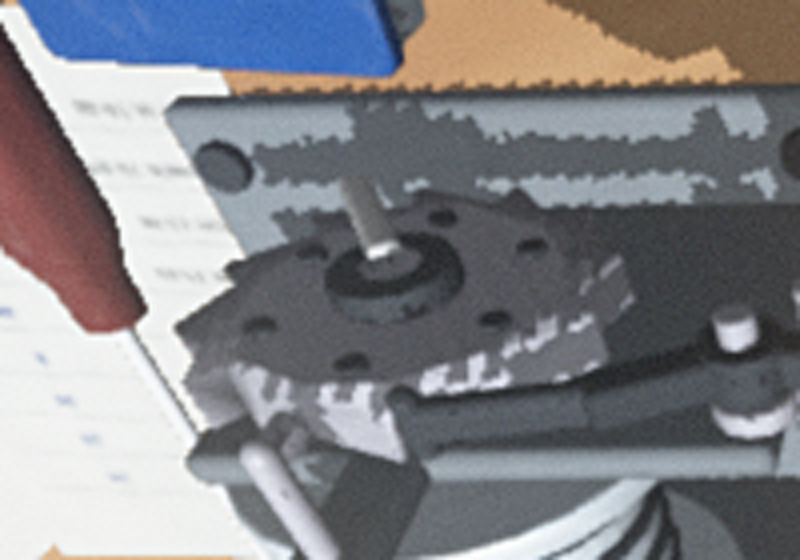

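The wheel is clear in this view. The pointer tip at crop (358,185), which is px (152,79), matches tooth 5 on the -y side (predicted (155,84)), so the drum angle is about 2.62. Descending.

Call:
step_arm:
  moves:
    - [9,0,18,0,0,0,0]
    - [18,0,36,0,0,0,0]
    - [28,0,55,0,0,0,0]
    - [36.5,0,71.5,0,0,0,0]
    - [36.5,0,71.5,0,0,0,0]
    - [36.5,0,71.5,0,0,0,0]

```text
clock: 3.9
tcp_pos: [0.5108, 0.1788, 0.1316]
orientation: [0.416, 2.533, -0.126]
contact_force: [-0.1, -0.8, 1.4]
grip_width: 0.0001
gripper_force: 0.0
```

Call:
step_arm:
  moves:
    - [1.1,0,1.7,0,0,0,0]
    - [2.2,0,3.3,0,0,0,0]
    - [2.7,0,4.2,0,0,0,0]
    - [2.7,0,4.2,0,0,0,0]

```text
clock: 4.3
tcp_pos: [0.5109, 0.179, 0.1267]
orientation: [0.416, 2.532, -0.124]
contact_force: [-0.8, 0.9, 0.5]
grip_width: 0.0001
gripper_force: 0.0
```

```bash
cat >> h.py <<'E'
def look():
    w=grab('wrist'); t=float(r.get_obs()['clock'])
    best=None
    return w,t
E
python3 - <<'E'
from h import *
o,R,p=pose(); print(o['clock'],p,o['contact_force'])
w=grab('wrist')
A=O+RR@np.array([-.071,0,.075])
print('axle,index,bar',proj(w,[A,O+RR@np.array([-.072,0,.124]),BAR]).round(0).tolist())
print([proj(w,tip(k*.5236,sg=-1)).round(0)[0].tolist() for k in range(7)])
save('w3.png',w['image'])
E
```

```text
4.3 [0.51086614 0.17902728 0.12670598] [-0.78545854  0.89374949  0.45298949]
axle,index,bar [[108.0, 167.0], [62.0, 232.0], [323.0, 219.0]]
[[73.0, 219.0], [44.0, 213.0], [36.0, 195.0], [48.0, 171.0], [74.0, 150.0], [105.0, 135.0], [135.0, 128.0]]
```

View pics/w3.png

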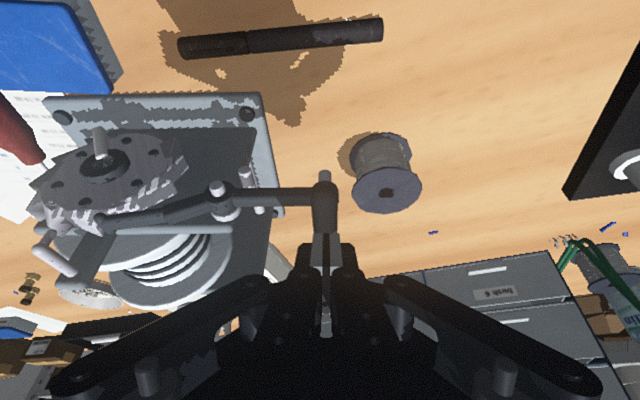

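The pointer is clearly visible, tip near (98,132) and hub near (102,160). The fingertip sits on the line of the bar at (323,190). I'll build an angle meter by casting bright pixels onto the wheel-face plane.

```bash
cat >> h.py <<'E'
def angle(w,off=(-7,-5),dbg=False):
    """mean polar angle of bright pixels in the annulus 20..38 mm on the plane x=-71 of the reel"""
    v,u=np.mgrid[90:300,0:260]; px=np.stack([u.ravel()-off[0],v.ravel()-off[1],np.ones(u.size)])
    d=RR.T@w['R'].T@np.linalg.inv(w['mtx'])@px; C=RR.T@(w['C']-O)
    P=C[:,None]+d*((-.071-C[0])/d[0]); y,z=P[1],P[2]-.075
    g=w['image'][90:300,0:260].astype(int).min(2).ravel(); rad=np.hypot(y,z); an=np.arctan2(-y,z)
    m=(rad>.020)&(rad<.037); th=np.median(g[m])+45; b=(m&(g>th)).reshape(u.shape).astype(np.uint8)
    n,l,st,ce=cv2.connectedComponentsWithStats(b); out=[]
    for i in np.argsort(-st[1:,4])[:3]+1:
        k=(l==i).ravel(); out.append((int(st[i,4]),round(float(np.angle(np.exp(1j*an[k]).mean())),3),ce[i].round(0)+[0,90]))
    return out
E
python3 - <<'E'
from h import *
w=grab('wrist')
for off in((-7,-5),(-8,-7),(-6,-4)): print(angle(w,off))
E
```

```text
[(144, 2.135, array([ 74., 146.])), (132, 0.512, array([ 48., 201.])), (71, 1.539, array([ 48., 167.]))]
[(345, 1.892, array([ 63., 153.])), (103, 0.474, array([ 48., 200.])), (34, 2.877, array([111., 127.]))]
[(141, 0.54, array([ 48., 202.])), (100, 2.16, array([ 76., 146.])), (44, 1.58, array([ 50., 166.]))]
```

Call:
step_arm:
  moves:
    - [1.1,0,1.7,0,0,0,0]
    - [2.2,0,3.3,0,0,0,0]
    - [2.2,0,3.3,0,0,0,0]

```text
clock: 4.7
tcp_pos: [0.5106, 0.1788, 0.1222]
orientation: [0.416, 2.533, -0.125]
contact_force: [-1.2, 0.2, -0.9]
grip_width: -0.0002
gripper_force: 0.0
```

Run:
```python
from h import *
w=grab('wrist'); np.savez('pics/w4.npz',**w)
for off in((0,0),(-3,-2),(2,2)): print(angle(w,off))
A=O+RR@np.array([-.071,0,.075]); im=w['image'].copy()
q=proj(w,[tip(a,.037,-1) for a in np.linspace(0,6.28,60)])
print(proj(w,A))
im2=cv2.resize(im[100:260,0:220],None,fx=3.6,fy=3.6,interpolation=cv2.INTER_CUBIC)
cv2.polylines(im2,[((q-[0,100])*3.6).astype(np.int32)],True,(255,0,0),1)
for k in range(6):
    x=((proj(w,tip(k*.5236,.04,-1))[0]-[0,100])*3.6).astype(int); cv2.circle(im2,tuple(map(int,x)),3,(0,255,0),-1)
save('w4.png',im2)
```

```text
[(92, 0.607, array([ 46., 211.])), (37, 0.332, array([ 56., 217.])), (17, -0.141, array([ 83., 218.]))]
[(132, 0.463, array([ 48., 212.])), (24, 2.224, array([ 78., 150.])), (8, 2.403, array([ 92., 151.]))]
[(90, 0.67, array([ 47., 212.])), (43, 0.396, array([ 56., 217.])), (32, -0.954, array([139., 196.]))]
[[105.71395947 172.1108907 ]]
```

View pics/w4.png

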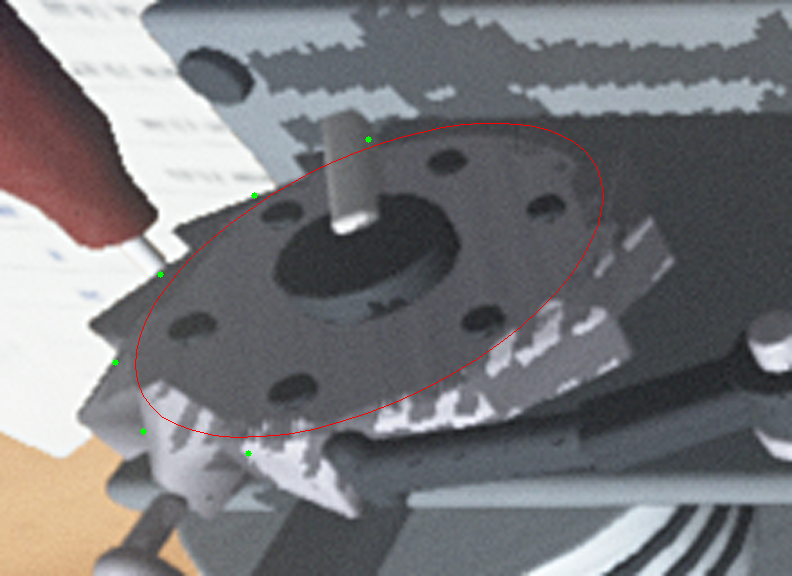

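```bash
sed -i 's/rad>.020)&(rad<.037)/rad>.018)\&(rad<.034)/; s/+45/+20/; s/off=(-7,-5)/off=(-4,-2)/' h.py
python3 - <<'E'
from h import *
w=dict(np.load('pics/w4.npz'))
for off in((0,0),(-4,-2),(-6,-3)): print(angle(w,off))
E
```

```text
[(71, 2.365, array([ 94., 154.])), (35, 0.509, array([ 53., 211.])), (1, -0.093, array([ 81., 216.]))]
[(60, 2.444, array([ 93., 151.])), (41, 0.482, array([ 50., 210.])), (5, 2.292, array([ 82., 149.]))]
[(67, 2.496, array([ 93., 149.])), (38, 0.474, array([ 48., 209.])), (31, 2.243, array([ 78., 150.]))]
```

Call:
step_arm:
  moves:
    - [0.6,0,0.8,0,0,0,0]
    - [1.1,0,1.7,0,0,0,0]
    - [1.1,0,1.7,0,0,0,0]

```text
clock: 5.05
tcp_pos: [0.5108, 0.1789, 0.1204]
orientation: [0.416, 2.533, -0.124]
contact_force: [-0.6, 0.0, 0.5]
grip_width: -0.0001
gripper_force: 0.2
```

Call:
step_arm:
  moves:
    - [0.55,0,0.85,0,0,0,0]
    - [1.1,0,1.7,0,0,0,0]
    - [1.1,0,1.7,0,0,0,0]

```text
clock: 5.35
tcp_pos: [0.5113, 0.1791, 0.1191]
orientation: [0.416, 2.531, -0.124]
contact_force: [-4.6, 0.7, 9.7]
grip_width: -0.0003
gripper_force: 4.6
```

Call:
step_arm:
  moves:
    - [0.55,0,0.85,0,0,0,0]
    - [0.55,0,0.85,0,0,0,0]

```text
clock: 5.55
tcp_pos: [0.5114, 0.1792, 0.1183]
orientation: [0.417, 2.531, -0.123]
contact_force: [-3.6, -0.4, 11.1]
grip_width: -0.0
gripper_force: 5.2
```

Call:
step_arm:
  moves:
    - [0.55,0,0.85,0,0,0,0]
    - [1.1,0,1.7,0,0,0,0]

```text
clock: 5.75
tcp_pos: [0.5117, 0.1796, 0.1165]
orientation: [0.416, 2.531, -0.122]
contact_force: [-5.1, -0.3, 13.6]
grip_width: 0.0001
gripper_force: 6.6
```

Call:
step_arm:
  moves:
    - [0.55,0,0.85,0,0,0,0]
    - [1.1,0,1.7,0,0,0,0]

```text
clock: 5.95
tcp_pos: [0.5117, 0.1802, 0.1144]
orientation: [0.416, 2.531, -0.121]
contact_force: [-2.6, 1.6, 9.2]
grip_width: -0.0001
gripper_force: 4.6
```

Call:
step_arm:
  moves:
    - [0.55,0,0.85,0,0,0,0]
    - [0.8,0,1.25,0,0,0,0]

```text
clock: 6.15
tcp_pos: [0.5117, 0.1805, 0.1128]
orientation: [0.415, 2.531, -0.12]
contact_force: [-2.7, 2.2, 9.3]
grip_width: -0.0001
gripper_force: 4.6
```

```bash
sed -i 's/rad<.034)/rad<.032)/' h.py
python3 - <<'E'
from h import *
for i in range(2):
    t=r.get_obs()['clock']; print(t,angle(grab('wrist')))
o=r.get_obs();print(o['tcp_pos'],o['contact_force'])
E
```

```text
6.15 [(75, 2.394, array([ 79., 162.])), (4, 0.951, array([ 28., 208.]))]
6.2 [(75, 2.38, array([ 78., 162.])), (4, 0.952, array([ 28., 208.]))]
[0.51170741 0.18055199 0.11281432] [-2.21300115  2.5774486   9.31445621]
```

Call:
step_arm:
  moves:
    - [0.3,0,0.5,0,0,0,0]
    - [0.3,0,0.5,0,0,0,0]
    - [0.3,0,0.5,0,0,0,0]
    - [0.3,0,0.5,0,0,0,0]

```text
clock: 6.65
tcp_pos: [0.5118, 0.1806, 0.1124]
orientation: [0.415, 2.531, -0.12]
contact_force: [-3.6, 1.9, 10.9]
grip_width: -0.0001
gripper_force: 5.4
```

```bash
cat > m.py <<'E'
from h import *
w=grab('wrist'); o=r.get_obs(); print(o['clock'],angle(w),o['tcp_pos'].round(4),o['contact_force'].round(1))
E
python3 m.py
```

```text
6.7 [(87, 2.291, array([ 74., 164.]))] [0.5118 0.1806 0.1125] [-3.5  1.3 11.8]
```

Call:
step_arm:
  moves:
    - [0,0,0,0,0,0,0]
    - [0,0,0,0,0,0,0]
    - [0,0,0,0,0,0,0]
    - [0,0,0,0,0,0,0]
    - [0,0,0,0,0,0,0]
    - [0,0,0,0,0,0,0]
    - [0,0,0,0,0,0,0]
    - [0,0,0,0,0,0,0]

```text
clock: 7.5
tcp_pos: [0.5118, 0.1806, 0.1124]
orientation: [0.415, 2.531, -0.12]
contact_force: [-3.0, 2.2, 11.6]
grip_width: 0.0003
gripper_force: 5.4
```

```bash
python3 m.py
```

```text
7.55 [(113, 2.108, array([ 67., 169.])), (2, 1.099, array([ 28., 204.]))] [0.5118 0.1806 0.1124] [-3.8  1.9  9.8]
```

Call:
step_arm:
  moves:
    - [0,0,0,0,0,0,0]
    - [0,0,0,0,0,0,0]
    - [0,0,0,0,0,0,0]
    - [0,0,0,0,0,0,0]
    - [0,0,0,0,0,0,0]
    - [0,0,0,0,0,0,0]
    - [0,0,0,0,0,0,0]
    - [0,0,0,0,0,0,0]

```text
clock: 8.35
tcp_pos: [0.5118, 0.1806, 0.1124]
orientation: [0.415, 2.531, -0.12]
contact_force: [-4.0, 2.6, 10.7]
grip_width: -0.0001
gripper_force: 5.4
```

Call:
step_arm:
  moves:
    - [0,0,0,0,0,0,0]
    - [0,0,0,0,0,0,0]
    - [0,0,0,0,0,0,0]
    - [0,0,0,0,0,0,0]
    - [0,0,0,0,0,0,0]
    - [0,0,0,0,0,0,0]
    - [0,0,0,0,0,0,0]
    - [0,0,0,0,0,0,0]

```text
clock: 9.15
tcp_pos: [0.5118, 0.1806, 0.1124]
orientation: [0.415, 2.531, -0.12]
contact_force: [-4.3, 2.3, 10.6]
grip_width: -0.0003
gripper_force: 5.4
```

```bash
python3 m.py
```

```text
9.2 [(261, 1.739, array([ 54., 179.])), (1, 1.103, array([ 29., 203.]))] [0.5118 0.1806 0.1124] [-3.4  2.9 10.6]
```

Call:
step_arm:
  moves:
    - [0,0,0,0,0,0,0]
    - [0,0,0,0,0,0,0]
    - [0,0,0,0,0,0,0]
    - [0,0,0,0,0,0,0]
    - [0,0,0,0,0,0,0]
    - [0,0,0,0,0,0,0]
    - [0,0,0,0,0,0,0]
    - [0,0,0,0,0,0,0]

```text
clock: 10.0
tcp_pos: [0.5118, 0.1806, 0.1124]
orientation: [0.415, 2.531, -0.12]
contact_force: [-3.9, 1.9, 10.6]
grip_width: 0.0
gripper_force: 5.4
```

```bash
python3 m.py
```

```text
10.05 [(336, 1.542, array([ 49., 185.])), (3, 0.859, array([ 28., 212.]))] [0.5119 0.1806 0.1124] [-3.9  0.6 10.6]
```

Call:
step_arm:
  moves:
    - [0,0,0,0,0,0,0]
    - [0,0,0,0,0,0,0]
    - [0,0,0,0,0,0,0]
    - [0,0,0,0,0,0,0]
    - [0,0,0,0,0,0,0]
    - [0,0,0,0,0,0,0]
    - [0,0,0,0,0,0,0]
    - [0,0,0,0,0,0,0]

```text
clock: 10.85
tcp_pos: [0.5118, 0.1806, 0.1124]
orientation: [0.415, 2.531, -0.12]
contact_force: [-2.7, 1.8, 10.3]
grip_width: -0.0001
gripper_force: 5.4
```

```bash
python3 m.py
```

```text
10.9 [(409, 1.346, array([ 45., 191.])), (1, 0.97, array([ 28., 208.]))] [0.5118 0.1806 0.1124] [-3.5  1.3 10.2]
```

```bash
sed -i "s/    return out/    k=(l==np.argmax(st[1:,4])+1).ravel(); q=np.stack([-y[k],z[k]],1); vx=np.linalg.svd(q-q.mean(0))[2][0]; vx*=np.sign(vx@q.mean(0)); out.append(('pca',round(float(np.arctan2(*vx)),3)))\n    return out/" h.py; sed -i 's/angle(w)/angle(w),angle(w,(0,0))[-1],angle(w,(-8,-4))/' m.py; python3 m.py; python3 -c "
from h import *
w=dict(np.load('pics/w4.npz'))
print(angle(w),angle(w,(-8,-4)))"
```

```text
10.95 [(415, 1.331, array([ 44., 192.])), ('pca', -0.151)] ('pca', 0.406) [(430, 1.223, array([ 39., 193.])), (18, 2.585, array([ 81., 152.])), (16, 0.694, array([ 26., 215.])), ('pca', 2.244)] [0.5118 0.1806 0.1124] [-3.3  2.1  9.9]
[(54, 2.441, array([ 93., 152.])), ('pca', 2.599)] [(50, 2.537, array([ 92., 148.])), (38, 2.247, array([ 78., 150.])), (5, 1.628, array([ 51., 169.])), ('pca', 2.625)]
```

Call:
step_arm:
  moves:
    - [0,0,0,0,0,0,0]
    - [0,0,0,0,0,0,0]
    - [0,0,0,0,0,0,0]
    - [0,0,0,0,0,0,0]
    - [0,0,0,0,0,0,0]
    - [0,0,0,0,0,0,0]
    - [0,0,0,0,0,0,0]
    - [0,0,0,0,0,0,0]

```text
clock: 11.75
tcp_pos: [0.5118, 0.1806, 0.1124]
orientation: [0.415, 2.531, -0.12]
contact_force: [-2.8, 2.2, 10.9]
grip_width: 0.0001
gripper_force: 5.4
```

```bash
python3 m.py
```

```text
11.8 [(482, 1.123, array([ 42., 198.])), ('pca', 2.673)] ('pca', -0.018) [(509, 0.987, array([ 38., 200.])), (33, 2.238, array([ 64., 160.])), (7, 2.721, array([ 88., 149.])), ('pca', 2.327)] [0.5119 0.1806 0.1125] [-4.2  2.3 11.7]
```

Run:
```python
from h import *
w=grab('wrist'); np.savez('pics/w5.npz',**w); print(r.get_obs()['clock'])
im=w['image'][110:270,0:210]; im2=cv2.resize(im,None,fx=3.7,fy=3.7,interpolation=cv2.INTER_CUBIC)
for off,col in(((0,0),(0,255,0)),((-8,-4),(255,0,0))):
  for k in range(6):
    for rad in(.018,.04):
        x=((proj(w,tip(k*.5236,rad,-1))[0]+off-[0,110])*3.7).astype(int); cv2.circle(im2,tuple(map(int,x)),2,col,-1)
save('w5.png',im2)
```

```text
11.85
```

View pics/w5.png

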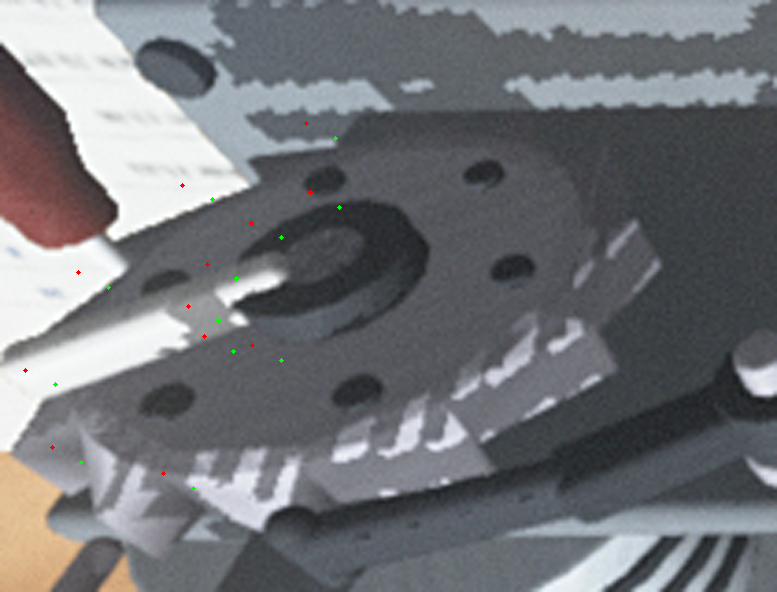

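The pointer strip runs from the hub at about (285,268) to its tip at about (12,375) in the crop. That is close to the 1.05 rad marker, so the angle is roughly 1.1 to 1.2. I'll refine it with a direct line fit.

```bash
cat >> h.py <<'E'
def line(w,off=(-4,-2),r0=.016,r1=.036,dth=25):
    v,u=np.mgrid[90:300,0:260]; px=np.stack([u.ravel(),v.ravel(),np.ones(u.size)])
    d=RR.T@w['R'].T@np.linalg.inv(w['mtx'])@px; C=RR.T@(w['C']-O)
    P=C[:,None]+d*((-.071-C[0])/d[0]); y,z=-P[1],P[2]-.075
    c0=RR.T@w['R'].T@np.linalg.inv(w['mtx'])@np.append(proj(w,O+RR@np.array([-.071,0,.075]))[0]+off,1); Q=C+c0*((-.071-C[0])/c0[0]); y=y+Q[1]; z=z-(Q[2]-.075)
    g=cv2.GaussianBlur(w['image'],(3,3),0)[90:300,0:260].astype(int).min(2).ravel(); rad=np.hypot(y,z)
    m=(rad>r0)&(rad<r1); b=(m&(g>np.median(g[m])+dth)).reshape(u.shape).astype(np.uint8)
    n,l,st,ce=cv2.connectedComponentsWithStats(b); i=np.argmax(st[1:,4])+1; k=(l==i).ravel()
    q=np.stack([y[k],z[k]],1); mu=q.mean(0); sv,vt=np.linalg.svd(q-mu,full_matrices=False)[1:]; a=vt[0]*np.sign(vt[0]@mu)
    return st[i,4],'polar',round(float(np.arctan2(*mu)),3),'line',round(float(np.arctan2(*a)),3),'aspect',round(sv[0]/sv[1],2),'offaxis mm',round(1000*float(mu@[a[1],-a[0]]),1)
E
python3 - <<'E'
from h import *
w4=dict(np.load('pics/w4.npz'));w5=dict(np.load('pics/w5.npz'))
print((proj(w5,O+RR@np.array([-.071,0,.075]))-[0,110])*3.7)
for off in((0,0),(-4,-2),(-8,-4)):
    for w in(w4,w5): print(off,line(w,off),line(w,off,.013,.038,40))
E
```

```text
[[343.41901263 271.6260424 ]]
(0, 0) (np.int32(137), 'polar', 0.505, 'line', -1.056, 'aspect', np.float64(6.59), 'offaxis mm', 34.2) (np.int32(227), 'polar', 0.503, 'line', -1.052, 'aspect', np.float64(4.53), 'offaxis mm', 35.4)
(0, 0) (np.int32(668), 'polar', 1.221, 'line', 0.849, 'aspect', np.float64(1.33), 'offaxis mm', 9.4) (np.int32(692), 'polar', 1.198, 'line', 0.991, 'aspect', np.float64(1.77), 'offaxis mm', 5.4)
(-4, -2) (np.int32(118), 'polar', 0.443, 'line', -1.105, 'aspect', np.float64(6.08), 'offaxis mm', 34.2) (np.int32(208), 'polar', 0.432, 'line', -1.12, 'aspect', np.float64(4.36), 'offaxis mm', 35.4)
(-4, -2) (np.int32(676), 'polar', 1.088, 'line', 1.091, 'aspect', np.float64(1.24), 'offaxis mm', -0.1) (np.int32(733), 'polar', 1.067, 'line', 1.106, 'aspect', np.float64(1.76), 'offaxis mm', -1.0)
(-8, -4) (np.int32(99), 'polar', 2.173, 'line', 0.742, 'aspect', np.float64(2.6), 'offaxis mm', 32.8) (np.int32(172), 'polar', 0.352, 'line', -1.186, 'aspect', np.float64(4.42), 'offaxis mm', 35.7)
(-8, -4) (np.int32(703), 'polar', 0.954, 'line', 1.33, 'aspect', np.float64(1.29), 'offaxis mm', -9.5) (np.int32(763), 'polar', 0.928, 'line', 1.183, 'aspect', np.float64(1.84), 'offaxis mm', -6.5)
```

Call:
step_arm:
  moves:
    - [0,0,0,0,0,0,0]
    - [0,0,0,0,0,0,0]
    - [0,0,0,0,0,0,0]
    - [0,0,0,0,0,0,0]
    - [0,0,0,0,0,0,0]
    - [0,0,0,0,0,0,0]
    - [0,0,0,0,0,0,0]
    - [0,0,0,0,0,0,0]

```text
clock: 12.65
tcp_pos: [0.5118, 0.1806, 0.1124]
orientation: [0.415, 2.531, -0.12]
contact_force: [-2.5, 2.5, 10.4]
grip_width: 0.0003
gripper_force: 5.4
```

```bash
cat > m2.py <<'E'
from h import *
w=grab('wrist'); o=r.get_obs(); print(o['clock'],line(w),line(w,(-4,-2),.013,.038,40),line(w,(-4,-2),.013,.03,60),o['contact_force'].round(1)); np.savez('pics/last.npz',**w)
E
python3 m2.py
```

```text
12.7 (np.int32(755), 'polar', 0.87, 'line', 0.921, 'aspect', np.float64(1.18), 'offaxis mm', -1.3) (np.int32(936), 'polar', 0.762, 'line', 0.065, 'aspect', np.float64(1.22), 'offaxis mm', 17.2) (np.int32(207), 'polar', 0.822, 'line', 2.31, 'aspect', np.float64(1.94), 'offaxis mm', -26.3) [-2.8  1.9 11.3]
```

Call:
step_arm:
  moves:
    - [0,0,0,0,0,0,0]
    - [0,0,0,0,0,0,0]
    - [0,0,0,0,0,0,0]
    - [0,0,0,0,0,0,0]
    - [0,0,0,0,0,0,0]
    - [0,0,0,0,0,0,0]
    - [0,0,0,0,0,0,0]
    - [0,0,0,0,0,0,0]

```text
clock: 13.5
tcp_pos: [0.5118, 0.1806, 0.1124]
orientation: [0.415, 2.531, -0.12]
contact_force: [-3.5, 1.9, 10.7]
grip_width: 0.0002
gripper_force: 5.4
```

```bash
python3 m2.py
```

```text
13.55 (np.int32(850), 'polar', 0.623, 'line', -0.416, 'aspect', np.float64(1.13), 'offaxis mm', 22.9) (np.int32(781), 'polar', 0.592, 'line', 0.405, 'aspect', np.float64(1.54), 'offaxis mm', 5.1) (np.int32(172), 'polar', 0.575, 'line', -0.813, 'aspect', np.float64(1.9), 'offaxis mm', 15.8) [-4.   2.1 11. ]
```

Call:
step_arm:
  moves:
    - [0,0,0,0,0,0,0]
    - [0,0,0,0,0,0,0]
    - [0,0,0,0,0,0,0]
    - [0,0,0,0,0,0,0]
    - [0,0,0,0,0,0,0]
    - [0,0,0,0,0,0,0]

```text
clock: 14.15
tcp_pos: [0.5118, 0.1806, 0.1124]
orientation: [0.415, 2.531, -0.12]
contact_force: [-3.7, 2.0, 10.8]
grip_width: -0.0002
gripper_force: 5.4
```

```bash
python3 m2.py
python3 - <<'E'
from h import *
w=dict(np.load('pics/last.npz'))
# near-white pixels at mid radius only, several thresholds; polar angle per radius band
v,u=np.mgrid[90:300,0:260]; px=np.stack([u.ravel()+4,v.ravel()+2,np.ones(u.size)])
d=RR.T@w['R'].T@np.linalg.inv(w['mtx'])@px; C=RR.T@(w['C']-O); P=C[:,None]+d*((-.071-C[0])/d[0]); y,z=-P[1],P[2]-.075
g=w['image'][90:300,0:260].astype(int).min(2).ravel(); rad=np.hypot(y,z); an=np.arctan2(y,z)
for a,b in((.016,.02),(.02,.024),(.024,.028),(.028,.032),(.032,.036)):
    print(a,[int(g[(rad>a)&(rad<b)&(abs(an-t)<.05)].mean()) for t in np.arange(-.3,1.4,.1)])
E
```

```text
14.2 (np.int32(858), 'polar', 0.531, 'line', 1.373, 'aspect', np.float64(1.2), 'offaxis mm', -19.8) (np.int32(309), 'polar', 0.396, 'line', -0.727, 'aspect', np.float64(1.39), 'offaxis mm', 16.3) (np.int32(261), 'polar', 0.379, 'line', -0.628, 'aspect', np.float64(1.28), 'offaxis mm', 15.2) [-3.4  2.1 10.4]
0.016 [86, 85, 88, 100, 160, 181, 181, 183, 184, 175, 158, 128, 114, 107, 97, 95, 94]
0.02 [87, 89, 90, 89, 105, 169, 172, 140, 148, 145, 128, 112, 107, 97, 94, 95, 96]
0.024 [86, 76, 81, 92, 91, 107, 123, 113, 117, 121, 116, 112, 76, 74, 96, 98, 97]
0.028 [68, 49, 60, 91, 92, 94, 111, 119, 119, 124, 123, 107, 78, 80, 99, 98, 100]
0.032 [85, 90, 92, 98, 100, 121, 136, 180, 180, 157, 121, 126, 122, 114, 107, 96, 96]
```

```bash
cat > m3.py <<'E'
from h import *
import sys
def holes(w,px_=-.066):
    v,u=np.mgrid[90:300,0:260]; px=np.stack([u.ravel(),v.ravel(),np.ones(u.size)])
    d=RR.T@w['R'].T@np.linalg.inv(w['mtx'])@px; C=RR.T@(w['C']-O); P=C[:,None]+d*((px_-C[0])/d[0]); y,z=-P[1],P[2]-.075
    g=cv2.GaussianBlur(w['image'],(3,3),0)[90:300,0:260].astype(int).max(2).ravel(); rad=np.hypot(y,z)
    m=(rad>.023)&(rad<.037); b=(m&(g<68)).reshape(u.shape).astype(np.uint8)
    n,l,st,ce=cv2.connectedComponentsWithStats(b); out=[]
    for i in range(1,n):
        if 15<st[i,4]<150:
            k=(l==i).ravel(); out.append((int(st[i,4]),round(float(np.arctan2(y[k].mean(),z[k].mean())),3),round(1000*float(np.hypot(y[k].mean(),z[k].mean())),1)))
    # phase from unit holes every 60 deg
    a=np.array([o[1] for o in out if 25<o[2]<33]); ph=np.angle(np.exp(6j*a).mean())/6
    return out,'phase mod 1.047:',round((ph+np.pi/6)%(np.pi/3),3)
if __name__=='__main__':
  for f in('w4','w5','last'): print(f,holes(dict(np.load(f'pics/{f}.npz'))))
E
python3 m3.py
```

```text
w4 ([(46, 2.934, 33.8), (40, 2.642, 25.2), (44, -2.317, 26.2), (122, 2.001, 26.4), (24, -1.087, 24.3), (31, 1.358, 34.5), (49, 0.274, 24.6), (27, -0.254, 35.2)], 'phase mod 1.047:', np.float64(0.271))
w5 ([(49, -2.888, 29.8), (20, 2.488, 35.5), (37, -1.726, 24.8), (75, 0.82, 29.0), (29, -0.455, 23.9)], 'phase mod 1.047:', np.float64(0.537))
last ([(50, 2.86, 33.9), (55, -2.396, 26.4), (26, -1.181, 24.5), (24, 1.281, 35.0), (58, 0.166, 24.5)], 'phase mod 1.047:', np.float64(0.222))
```

The hole pattern compared with the rest picture gives a drum angle of about 0.44 at t = 14.15. I'll let go in roughly 0.3 to 0.4 s.

Call:
step_arm:
  moves:
    - [0,0,0,0,0,0,0]
    - [0,0,0,0,0,0,0]
    - [0,0,0,0,0,0,0]
    - [-14,0,-21,0,0,0,0]
    - [-28,0,-42,0,0,0,0]
    - [-38,0,-58,0,0,0,0]
    - [-38,0,-58,0,0,0,0]
    - [-38,0,-58,0,0,0,0]

```text
clock: 15.0
tcp_pos: [0.5108, 0.1789, 0.1806]
orientation: [0.417, 2.532, -0.123]
contact_force: [-0.0, 1.5, -0.6]
grip_width: -0.0006
gripper_force: 0.0
```

Call:
step_arm:
  moves:
    - [0,0,0,0,0,0,0]
    - [0,0,0,0,0,0,0]
    - [0,0,0,0,0,0,0]
    - [0,0,0,0,0,0,0]
    - [0,0,0,0,0,0,0]
    - [0,0,0,0,0,0,0]
    - [0,0,0,0,0,0,0]
    - [0,0,0,0,0,0,0]

```text
clock: 15.8
tcp_pos: [0.5109, 0.179, 0.1807]
orientation: [0.416, 2.532, -0.124]
contact_force: [-0.2, -0.4, 0.4]
grip_width: -0.0002
gripper_force: 0.0
```

Call:
step_arm:
  moves:
    - [0,0,0,0,0,0,0]
    - [0,0,0,0,0,0,0]
    - [0,0,0,0,0,0,0]
    - [0,0,0,0,0,0,0]
    - [0,0,0,0,0,0,0]
    - [0,0,0,0,0,0,0]
    - [0,0,0,0,0,0,0]
    - [0,0,0,0,0,0,0]

```text
clock: 16.6
tcp_pos: [0.5109, 0.1789, 0.1807]
orientation: [0.416, 2.532, -0.124]
contact_force: [-0.4, -0.2, 0.2]
grip_width: 0.0002
gripper_force: 0.0
```

```bash
cat > m4.py <<'E'
from m3 import *
w=grab('wrist'); print(r.get_obs()['clock'],r.get_obs()['contact_force'].round(1)); print(holes(w)); print(line(w),line(w,(-4,-2),.016,.03,50))
np.savez('pics/e.npz',**w)
E
python3 m4.py
```

```text
16.65 [ 0.3 -0.5  0.4]
([(24, -2.874, 32.4), (21, -1.81, 25.0), (25, 0.976, 26.7)], 'phase mod 1.047:', np.float64(0.622))Traceback (most recent call last):
  File "m4.py", line 2, in <module>
    w=grab('wrist'); print(r.get_obs()['clock'],r.get_obs()['contact_force'].round(1)); print(holes(w)); print(line(w),line(w,(-4,-2),.016,.03,50))
                                                                                                                       ~~~~^^^^^^^^^^^^^^^^^^^^^^^
  File "h.py", line 43, in line
    n,l,st,ce=cv2.connectedComponentsWithStats(b); i=np.argmax(st[1:,4])+1; k=(l==i).ravel()
                                                     ~~~~~~~~~^^^^^^^^^^
    return _wrapfunc(a, 'argmax', axis=axis, out=out, **kwds)
    return bound(*args, **kwds)
ValueError: attempt to get argmax of an empty sequence
```

Call:
step_arm:
  moves:
    - [0,0,0,0,0,0,0]
    - [0,0,0,0,0,0,0]
    - [0,0,0,0,0,0,0]
    - [0,0,0,0,0,0,0]
    - [0,0,0,0,0,0,0]
    - [0,0,0,0,0,0,0]
    - [0,0,0,0,0,0,0]
    - [0,0,0,0,0,0,0]

```text
clock: 17.45
tcp_pos: [0.5109, 0.179, 0.1807]
orientation: [0.416, 2.533, -0.124]
contact_force: [0.5, -0.1, 0.5]
grip_width: 0.0001
gripper_force: 0.0
```

```bash
python3 m4.py
```

```text
17.5 [0.1 0.2 0.1]
([(23, -2.869, 32.3), (19, -1.808, 25.1), (23, 0.966, 26.6)], 'phase mod 1.047:', np.float64(0.716))Traceback (most recent call last):
  File "m4.py", line 2, in <module>
    w=grab('wrist'); print(r.get_obs()['clock'],r.get_obs()['contact_force'].round(1)); print(holes(w)); print(line(w),line(w,(-4,-2),.016,.03,50))
                                                                                                                       ~~~~^^^^^^^^^^^^^^^^^^^^^^^
  File "h.py", line 43, in line
    n,l,st,ce=cv2.connectedComponentsWithStats(b); i=np.argmax(st[1:,4])+1; k=(l==i).ravel()
                                                     ~~~~~~~~~^^^^^^^^^^
    return _wrapfunc(a, 'argmax', axis=axis, out=out, **kwds)
    return bound(*args, **kwds)
ValueError: attempt to get argmax of an empty sequence
```

The drum is at rest, and the hole pattern has shifted by half its spacing, which means an even tooth. With the tracked path that can only be 0, because -1 tooth would show the odd phase. The arm is 60 mm clear of the reel, so I'm handing in.

```bash
python3 -c "
from bench import r
print(r.hand_in())"
```

```text
the job is handed in; nothing more can be done
None
```

I let the drum run back five teeth and dropped the pawl; it is caught and at rest with the pointer at the index, inferred from the wheel's hole pattern and tracked motion rather than a final picture, and the job is handed in.

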